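# Clamp the long beech block in the thumbwheel clamp

## Task

Take the longer of the two beech blocks out of the grey stock rack, stand it upright on the open bench and let go, then take it again by its other two side faces and stand it on end in the pocket of the grey thumbwheel clamp, down on the pocket floor between the two low ribs. Then, with a fingertip on the exposed rim of the thumbwheel, roll the wheel until the moving jaw has closed on the block and holds it snugly against the fixed jaw; do not push the jaw itself. Leave the short offcut in the rack and everything else on the bench where it is.

Things in the scene. Friction and masses are not known exactly. Their poses are not given: they have to be found in the camera images.
- block_center (a point): Centre of the long beech block, 45 x 90 x 35 mm. The point has the block's axes: x across the 45 mm (so between the two faces 45 mm apart), y along the 90 mm, z across the 35 mm. It starts standing on end (y up) in one of the two stalls of the rack, either one.
- beech_block: The same block; this origin is the centre of one 45 x 90 mm face, z pointing through the block (block_center is at z = 17.5 mm).
- offcut_center (a point): Centre of the short offcut, same beech section (45 x 35 mm) but only 60 mm long, same axes, standing on end in the other stall. Must stay there.
- rack_center (a point): Centre of the upper face of the grey plastic rack's base (6 mm thick, 90 mm in x, 152 mm in y), 6 mm above the bench; fixed. Two stalls at rack y = -31 and +31 mm, each 38 mm wide between cheeks 24 mm thick in y and 26 mm wide in x (within 13 mm of the rack's centre line) that reach 94 mm above the bench.
- clamp: Grey thumbwheel clamp fixed to the bench, base 178 x 72 x 8 mm (x = -83 to +95 mm); origin on the bench. Along its x: fixed aluminium jaw (inner face at x = -62 mm), pocket, moving jaw, housing (x = +15 to +89 mm, 53 mm wide in y, 78 mm high) with the recessed wheel. Both jaws are 30 mm wide in y, 14 mm thick, tops 96 mm above the bench.
- pocket (a point): On the pocket floor, 8 mm above the bench, at clamp x = -40 mm, axes of the clamp: about under the centre of a clamped block. Two low ribs (9 mm above the floor, rounded) run along x on both sides, 39.4 mm apart: the block stands between them, its 35 mm along clamp y and its 45 mm along x. The jaws cover the faces 45 mm apart, so it must be held by those 35 mm apart.
- wheel_top (a point): Top of the exposed rim of the steel thumbwheel (fixed point, clamp's axes), 86 mm above the bench. Wheel: 48 mm diameter, 14 mm wide, axis along clamp y; only its top 8 mm stands out of the slot in the housing. Rolling the top of the rim towards the pocket (clamp -x) closes the jaw; it stays where it is left.
- wheel: The thumbwheel itself, origin at its centre; turns with it. It does not give when pressed and resists turning with about 2 N at the rim, so a light press of about 5 N rolls it by friction; the finger slips once the jaw is tight.
- drill_jig: Bystander: small white drill jig, 45 x 75 x 38 mm, lying on the bench.
- toothed_pulley: Bystander: toothed pulley, 54 mm across, 29 mm high.
- bearing: Bystander: ball bearing, 52 mm across, 15 mm high.
- carton: Bystander: small cardboard carton, 70 x 113 x 40 mm.
- brush: Bystander: flat brush, 139 mm long, 10 mm high.
- rack: The rack itself (origin on the bench, same axes). A block stands in a stall with its 45 mm along rack x, jutting 9 mm past the cheeks on both sides, and its 35 mm between the cheeks: there it can only be gripped across the 45 mm, along rack x. The long block's top is 96 mm above the bench.
- jaw: The moving jaw; origin at bench level, axes of the clamp; its pressing face is 2 mm towards clamp -x from the origin. In the clamp's frame the origin's x is 0 when fully open (60 mm between the jaws), falls as the jaw closes, by 5 mm per rad of the wheel (about 0.2 mm per mm of rim travel); it starts between 0 and -8 mm and meets the 45 mm block at about -15 mm.
Not all that is in view belongs to the job. Leave any black or red look-alike of the beech_block alone.

How it is judged:
On the way, in this order (a step that is already met when the one before it is completed fails the run):
1. the long block stands upright and released on the open bench, outside rack and clamp (height (world z) of block_center below 0.048 m and angle between block_center's own y axis and vertical below 0.1 rad and contact force between the fingers and beech_block below 0.1 N), for 0.1 s.
2. the long block stands on the pocket floor of the clamp between the ribs and the jaws, the jaw still open (x of block_center in the frame of clamp between -0.056 and -0.018 m and y of block_center in the frame of clamp between -0.005 and 0.005 m and z of block_center in the frame of clamp below 0.056 m and angle between the y axis of beech_block and the z axis of clamp, either way round below 0.08 rad and x of jaw in the frame of clamp above -0.012 m), for 0.2 s.
At the end, for the whole second after the job is handed in: The long block stands upright on the pocket floor, between the ribs (centre within 5 mm of the clamp's centre line), released and at rest, and the moving jaw has closed on it (jaw at least 14 mm from fully open, so no gap over about 1 mm) (x of block_center in the frame of clamp between -0.056 and -0.018 m and y of block_center in the frame of clamp between -0.005 and 0.005 m and z of block_center in the frame of clamp below 0.056 m and angle between the y axis of beech_block and the z axis of clamp, either way round below 0.08 rad and x of jaw in the frame of clamp below -0.014 m and linear speed of beech_block below 0.02 m/s); the robot touches nothing.
It fails at once if the moving jaw is pushed by the fingers (contact force between the fingers and jaw above 8 N).
It fails at once if the short offcut is moved by more than 25 mm (distance of offcut_center from where it was at the start of the episode above 0.025 m).
It fails at once if one of the bystanders (drill jig, toothed pulley, bearing, carton, brush) is moved by more than 25 mm (distance of any of drill_jig, toothed_pulley, bearing, carton, brush from where it was at the start of the episode above 0.025 m).
It also fails if it takes over 72 s, if anything falls off the work surface, if the arm or the gripper's body presses on something with over 40 N, if the wrist force passes 120 N, or if a joint passes its speed limit or range.

## Robot

A 7-joint arm with a two-finger parallel gripper is mounted at the origin on a cart in front of the work surface, level with it; the furniture and walls round the work are solid. World frame = base frame: x ahead of the robot, y to its left, z up, the work surface at z = 0. Lengths are in m, angles in rad, forces in N, time in s.
With the tool pointing down it reaches from about 0.425 to 0.875 m from the base axis. Payload 4.7 kg.
Tool frame: the origin (TCP) lies between the finger pads; the fingertips stand 14 mm ahead of it and the grasp point (between the pads) lies 5 mm behind it; z points along the fingers, y is the line along which they close (so a half turn about z gives the same grasp; the last joint's range is limited). The gripper opens to 87 mm and grips with 3 to 60 N. Pads are 19 mm wide; open, the fingers measure 117 mm over their backs; the gripper's body (75 mm by 190 mm) begins 51 mm behind the grasp point.
Start: joints at [-1.231, 0.321, -0.07, 1.45, 0.023, 1.371, -0.057], TCP at [0.208, 0.616, 0.237] pointing down, gripper open.
Joint ranges: [-2.86, 2.86], [-0.3, 2.09], [-1.38, 1.24], [0.06, 2.45], [-1.56, 4.7], [0.09, 2.05], [-2.69, 2.69]. Speed limits (rad/s): [2.57, 2.57, 3.14, 3.14, 3.14, 3.14, 3.14].

## Interface

Orientations are given as a rotation vector (axis times angle).
In Python, from bench import ctrl gives the robot as it stands.
- The arm moves only by the tool step_arm, never from a script. Its argument "commands" is a list of rows, each an object with "travel": the shift along the tool's x, y, z in m, a list of three; "turn": the turn, a rotation vector about the tool's x, y, z in degrees, a list of three. A call has 1 to 5 rows; each row is the pose to reach, as a shift and turn from the pose commanded when the call began, along the tool's axes at that moment; what a row does not reach only later rows make up. A row lasts 1/10 s, in which the tool goes at most 50 mm and 8.59 degrees, less where a joint would pass 70% of its speed; a pose out of reach is approached as far as the arm can. A call with a gripper value outside its range is refused whole. "gripper" is the opening, from 0 (shut) to 1 (fully open), set as the call begins (left out, the last holds). The fingers move at their own pace and stop on an object; "force" is the grip in N (left out, the last holds). Time passes only in rows, so rows that repeat a pose let the fingers close. It gives the time, the measured TCP pose, the force, the opening and the grip force at its end, in the units of the state.
- ctrl.get_state(): the state, without advancing time (a new reading comes with each control period).
- ctrl.get_image(name): name is "side" or "top" or "wrist"; returns the picture (400x640x3 uint8, red, green, blue); there is no depth.
- ctrl.camera_model(name): a dict with "fx", "fy", "cx", "cy" (pixels), "k1" (the pictures are not rectified: a ray, as slopes to the right and down, at radius r is drawn at 1 + k1 r^2 times it, then the intrinsics apply), "R" (3x3) and "t" (3): a world point X has camera coordinates R X + t; the wrist camera has in their place "T_tool_cam" (4x4, takes a point from camera to tool coordinates, whose origin is the TCP and whose axes are the flange's). Camera axes: x right, y down, z forward; pixel columns grow to the right and rows downward; lengths in m; the calibration is good to about 2 mm. A picture is of the moment at which its call begins: read the wrist's pose just before it. camera_model takes no time and is no camera call.
- ctrl.close_job(): hands the job in; it is judged then, once.
The state is a dict: "time": time; "joint_positions": joint angles; "qd": joint speeds; "joint_torque": joint torques, N m; "position": TCP position; "tool_rot": TCP orientation; "ft_force": force on the tool from outside, world axes, zero at the start; "torque": the same for the moment, N m; "grip_width": opening from 0.0 (shut) to 1.0 (fully open); "grip_force": force on a finger pad.
Only numpy, scipy, OpenCV 4.12 (cv2) and the standard library are available. Lean on these libraries where they do the work, as an engineer would, in place of code of your own. Each camera call takes 0.05 s, during which the arm holds its last target. There are 200 camera calls.

## Working session

There is one attempt and no reset: what is moved stays moved. The work goes in short steps, Python scripts to look and compute and a tool call to move; the robot and the scene stay as the last step left them, time stands still between calls to the robot, and variables do not carry over. Pictures are saved under pics/ and viewed, at most 10 in all, crops included, and the job is handed in when it is done.

Besides the shell and the picture viewer there is one more tool, called after "Call:" by a JSON object that holds its "name" and its "arguments". step_arm: Moves the arm, as the interface text tells. Its arguments: {"type":"object","properties":{"commands":{"type":"array"},"gripper":{"type":"number"},"force":{"type":"number"}},"required":["commands"]}

```bash
mkdir -p pics; python3 - <<'E'
from bench import ctrl
import cv2,numpy as np
s=ctrl.get_state();print({k:np.round(v,3) for k,v in s.items()})
for n in("side","top","wrist"):
    cv2.imwrite(f"pics/{n}0.png",ctrl.get_image(n)[:,:,::-1]);m=ctrl.camera_model(n);print(n,{k:np.round(v,4).tolist() for k,v in m.items()})
E
ls
```

```text
{'time': np.float64(0.0), 'joint_positions': array([-1.231,  0.322, -0.07 ,  1.452,  0.023,  1.371, -0.057]), 'qd': array([ 0.001, -0.001,  0.   , -0.001, -0.001,  0.002,  0.001]), 'joint_torque': array([-0.0000e+00, -4.9129e+01, -4.0400e-01, -3.1253e+01, -6.4000e-02,
        4.4000e-02,  0.0000e+00]), 'position': array([0.208, 0.615, 0.235]), 'tool_rot': array([-5.1e-01, -3.1e+00,  3.0e-03]), 'ft_force': array([ 0.06 ,  0.654, -0.2  ]), 'torque': array([ 0.003, -0.026, -0.01 ]), 'grip_force': np.float64(0.0), 'grip_width': np.float64(0.999)}
side {'fx': 475.2804, 'fy': 475.2804, 'cx': 326.226, 'cy': 201.9373, 'k1': -0.1472, 'R': [[0.8619, -0.5067, -0.0201], [-0.3487, -0.5634, -0.749], [0.3682, 0.6525, -0.6623]], 't': [-0.394, 0.3466, 1.0387]}
top {'fx': 465.5951, 'fy': 465.5951, 'cx': 311.7271, 'cy': 194.3595, 'k1': 0.0137, 'R': [[0.0052, -0.9999, -0.0161], [-0.9929, -0.0032, -0.119], [0.119, 0.0166, -0.9928]], 't': [0.1428, 0.5595, 1.0211]}
wrist {'fx': 298.3952, 'fy': 298.3952, 'cx': 320.4617, 'cy': 199.7622, 'k1': -0.0499, 'T_tool_cam': [[0.0008, -0.9648, -0.2631, 0.0729], [1.0, 0.0009, -0.0001, -0.0007], [0.0003, -0.2631, 0.9648, -0.1479], [0.0, 0.0, 0.0, 1.0]]}
pics
```

View pics/top0.png

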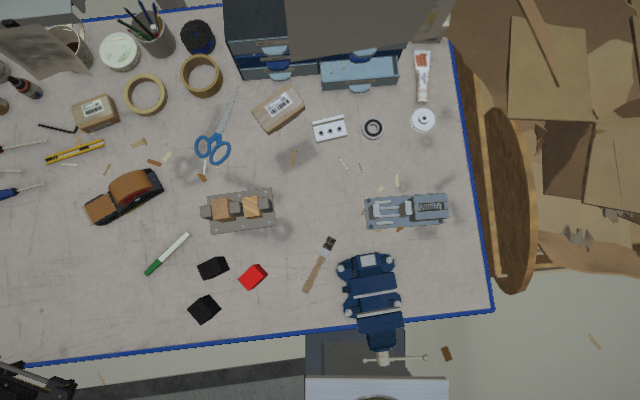

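View pics/side0.png

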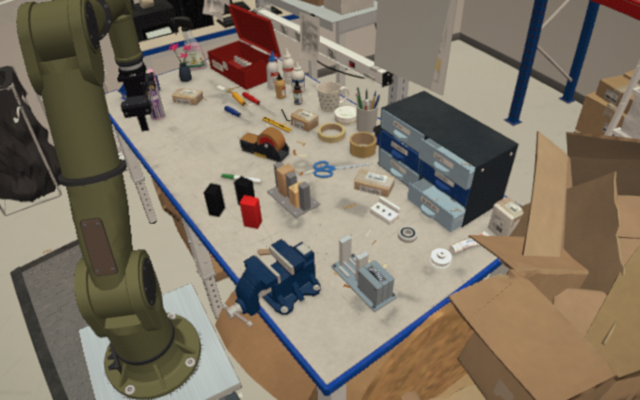

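The top view shows the rack at about (238,210) with two beech tops at (220,208) and (251,206), and the clamp at about (407,210). The black look-alikes are at (213,268) and (204,309), and the red one is at (252,277). The side view shows the rack at (293,188) and the clamp at (364,272). Next I'll look at a close composite crop.

```bash
cat > h.py <<'E'
import numpy as np,cv2
from bench import ctrl
from scipy.spatial.transform import Rotation as Rot
def cam(n,s=None):
    m=ctrl.camera_model(n)
    if n!="wrist": return m,np.array(m["R"]),np.array(m["t"])
    s=s or ctrl.get_state()
    T=np.eye(4);T[:3,:3]=Rot.from_rotvec(s["tool_rot"]).as_matrix();T[:3,3]=s["position"]
    W=np.linalg.inv(T@np.array(m["T_tool_cam"]));return m,W[:3,:3],W[:3,3]
def proj(c,P):
    m,R,t=c;q=np.atleast_2d(P)@R.T+t;xy=q[:,:2]/q[:,2:];xy=xy*(1+m["k1"]*(xy**2).sum(1,keepdims=True))
    return xy*[m["fx"],m["fy"]]+[m["cx"],m["cy"]]
def onz(c,uv,z):
    m,R,t=c;d=(np.atleast_2d(uv)-[m["cx"],m["cy"]])/[m["fx"],m["fy"]];x=d.copy()
    for _ in range(20):x=d/(1+m["k1"]*(x**2).sum(1,keepdims=True))
    r=np.c_[x,np.ones(len(x))]@R;o=-R.T@t;return o+r*((z-o[2])/r[:,2:])
E
python3 - <<'E'
import cv2,numpy as np
t=cv2.imread("pics/top0.png");s=cv2.imread("pics/side0.png")
f=lambda im,x,y,w,h:cv2.resize(im[y:y+h,x:x+w],(400,300),interpolation=cv2.INTER_CUBIC)
cv2.imwrite("pics/c1.png",np.vstack([np.hstack([f(t,190,172,100,75),f(t,357,172,100,75)]),np.hstack([f(s,250,145,100,75),f(s,320,230,100,75)])]))
E
```

```text
(no output)
```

View pics/c1.png

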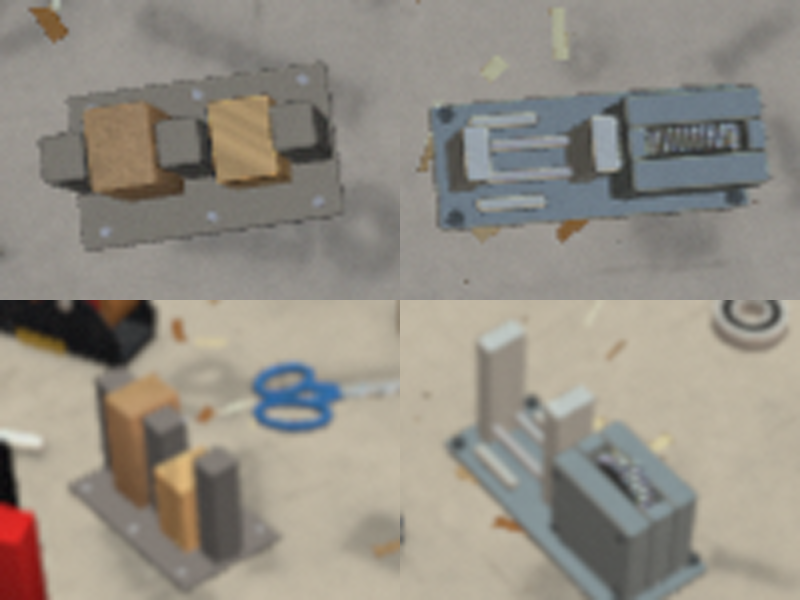

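The upper left crop shows the long block, whose top is at full-image (220,208): it is the taller one in the side view and is level with the cheeks. The offcut at (251,206) is lower. The clamp's fixed jaw is at (476,154)/4 and the moving jaw at (605,143)/4 in the crop; the housing is to the right. The look-alikes that I rejected are the black ones at (213,268) and (204,309) and the red one at (252,277).

```bash
cat > fit.py <<'E'
from h import *
from scipy.optimize import least_squares
T,S=cam("top"),cam("side")
tr=lambda a:np.array(a)/4+[190,172]
tc=lambda a:(np.array(a)-[400,0])/4+[357,172]
sr=lambda a:(np.array(a)-[0,300])/4+[250,145]
sc=lambda a:(np.array(a)-[400,300])/4+[320,230]
def W(p,P):
    c,s=np.cos(p[2]),np.sin(p[2]);P=np.array(P,float);return np.c_[p[0]+c*P[:,0]-s*P[:,1],p[1]+s*P[:,0]+c*P[:,1],P[:,2]]
def fit(p0,obs,name):
    f=lambda p:np.concatenate([(proj(c,W(p,P))-uv).ravel() for c,P,uv in obs])
    r=least_squares(f,p0,loss="soft_l1");print(name,np.round(r.x,4));print(np.round(f(r.x).reshape(-1,2),1).tolist());return r.x
rack=fit([.45,.2,0],[(T,[[.045,.076,.006],[.045,-.076,.006],[-.045,-.076,.006],[-.045,.076,.006]],tr([[68,97],[327,63],[342,213],[83,249]])),
 (S,[[-.045,.076,.006],[-.045,-.076,.006],[.045,-.076,.006]],sr([[70,488],[185,588],[281,537]]))],"rack")
b=fit([.45,.2,0],[(T,[[.0225,.0175,.096],[.0225,-.0175,.096],[-.0225,-.0175,.096],[-.0225,.0175,.096]],tr([[84,107],[150,102],[161,184],[92,192]])),
 (S,[[.0225,.0175,.096],[.0225,-.0175,.096],[-.0225,-.0175,.096],[-.0225,.0175,.096]],sr([[149,376],[181,402],[140,419],[106,389]]))],"block")
print("block by rack",W(rack,[[0,.031,0]]))
J=lambda x0,x1:[[x0,.015,.096],[x1,.015,.096],[x1,-.015,.096],[x0,-.015,.096]]
cl=fit([.45,-.15,-1.57],[(T,J(-.076,-.062),tc([[463,128],[488,126],[491,180],[466,183]])),
 (T,[[.015,.0265,.078],[.089,.0265,.078],[.015,-.0265,.078],[-.083,.036,.008],[-.083,-.036,.008]],tc([[629,97],[756,86],[634,193],[432,107],[438,230]])),
 (S,[[-.076,.015,.096],[-.062,.015,.096],[-.062,-.015,.096],[-.076,-.015,.096]],sc([[508,320],[526,329],[496,355],[477,342]]))],"clamp")
m=onz(T,tc([[591,117],[616,115],[620,170],[597,173]]),.096)-[cl[0],cl[1],0]
c,s=np.cos(cl[2]),np.sin(cl[2]);print("mjaw in clamp",np.round(m[:,:2]@np.array([[c,-s],[s,c]]),4))
print("pocket",W(cl,[[-.04,0,.008]]),"wheeltop(x~52)",W(cl,[[.052,0,.086]]))
E
python3 fit.py; python3 -c "
from h import *
s=ctrl.get_state();print(Rot.from_rotvec(s['tool_rot']).as_matrix().round(3))"
```

```text
rack [0.5235 0.3087 0.1368]
[[0.0, -0.3], [-0.2, -0.4], [0.8, 0.3], [0.3, 0.1], [-0.6, -1.2], [-0.5, 0.1], [0.2, -0.5]]
block [0.5205 0.3383 0.1332]
[[0.4, 0.4], [0.1, -0.4], [-0.4, -0.1], [0.5, 0.0], [1.3, -1.1], [0.1, -2.1], [-2.4, -0.2], [-0.6, 1.6]]
block by rack [[0.51924537 0.33943391 0.        ]]
clamp [ 0.523  -0.0621 -1.4909]
[[-0.2, -0.3], [0.1, -0.3], [0.7, 0.3], [0.3, 0.0], [-1.1, -0.2], [1.4, -0.0], [0.1, 0.3], [-0.6, -0.0], [0.6, 0.3], [1.3, -0.5], [0.3, 0.5], [-2.0, -0.8], [-0.7, -0.9]]
mjaw in clamp [[-0.0075  0.0151]
 [ 0.0058  0.0151]
 [ 0.005  -0.0141]
 [-0.0073 -0.0148]]
pocket [[ 0.5197986  -0.02224157  0.008     ]] wheeltop(x~52) [[ 0.52714045 -0.11394815  0.086     ]]
[[-0.947  0.32  -0.   ]
 [ 0.32   0.947 -0.001]
 [-0.    -0.001 -1.   ]]
```

```bash
cat >> h.py <<'E'
def plan(*ts):
    """ts: (x,y,z,yaw_deg of tool y) -> rounded moves, one per call"""
    s=ctrl.get_state();p=s["position"];R=Rot.from_rotvec(s["tool_rot"])
    print("t",s["time"].round(2),"p",p.round(4),"yaw",np.degrees(np.arctan2(*R.as_matrix()[1::-1,1])).round(2),"f",np.round(s["ft_force"],1),"w",round(s["grip_width"]*87,1),round(s["grip_force"],1))
    for x,y,z,a in ts:
        a=np.radians(a);Y=[np.cos(a),np.sin(a),0];Z=[0,0,-1]
        G=Rot.from_matrix(np.c_[np.cross(Y,Z),Y,Z]);d=np.array([x,y,z])-p;L=(R.inv()*G).as_rotvec(True)
        n=int(max(np.ceil(np.linalg.norm(d)/.22),np.ceil(np.linalg.norm(L)/40),1));R0=R;p0=p
        for k in range(n):
            R1=R0*Rot.from_rotvec(L*(k+1)/n,True);p1=p0+d*(k+1)/n
            tv=np.round(R.inv().apply(p1-p),4);tu=np.round((R.inv()*R1).as_rotvec(True),1)
            print("  travel",tv.tolist(),"turn",tu.tolist());p=p+R.apply(tv);R=R*Rot.from_rotvec(tu,True)
E
python3 -c "
from h import *
plan((.5199,.339,.235,7.8))"
```

```text
Traceback (most recent call last):
  File "h.py", line 20, in plan
    print("t",s["time"].round(2),"p",p.round(4),"yaw",np.degrees(np.arctan2(*R.as_matrix()[1::-1,1])).round(2),"f",np.round(s["ft_force"],1),"w",round(s["grip_width"]*87,1),round(s["grip_force"],1))
              ^^^^^^^^^^^^^^^
AttributeError: 'float' object has no attribute 'round'
```

```bash
sed -i 's/s\["time"\].round(2)/round(s["time"],2)/; s/p.round(4)/np.round(p,4)/; s/p=s\["position"\]/p=np.array(s["position"])/' h.py
python3 -c "
from h import *
plan((.5199,.339,.235,7.8))"
```

```text
t 0.15 p [0.208  0.6154 0.2357] yaw 71.34 f [-0.  -0.6  0.6] w 87.0 0.0
  travel [-0.192, -0.081, 0.0005] turn [-0.0, 0.0, 31.8]
  travel [-0.2059, 0.0323, 0.0005] turn [-0.1, 0.1, 31.7]
```

Call:
{"name": "step_arm", "arguments": {"commands": [{"travel": [-0.04, -0.016, 0], "turn": [0, 0, 6.5]}, {"travel": [-0.08, -0.032, 0], "turn": [0, 0, 13]}, {"travel": [-0.12, -0.05, 0], "turn": [0, 0, 19.5]}, {"travel": [-0.16, -0.066, 0], "turn": [0, 0, 26]}, {"travel": [-0.192, -0.081, 0], "turn": [0, 0, 32]}]}}

```text
time: 0.65
position: [0.3663, 0.4753, 0.2364]
tool_rot: [1.353, 2.834, -0.001]
ft_force: [0.2, -0.5, 0.3]
grip_width: 1.002
grip_force: 0.0
```

Call:
{"name": "step_arm", "arguments": {"commands": [{"travel": [-0.04, 0.006, 0], "turn": [0, 0, 6.5]}, {"travel": [-0.08, 0.012, 0], "turn": [0, 0, 13]}, {"travel": [-0.12, 0.018, 0], "turn": [0, 0, 19.5]}, {"travel": [-0.16, 0.025, 0], "turn": [0, 0, 26]}, {"travel": [-0.206, 0.032, 0], "turn": [0, 0, 31.5]}]}}

```text
time: 1.15
position: [0.5196, 0.3383, 0.2364]
tool_rot: [-2.067, -2.365, -0.0]
ft_force: [0.3, 0.3, -0.8]
grip_width: 1.002
grip_force: 0.0
```

Call:
{"name": "step_arm", "arguments": {"commands": [{"travel": [0, 0, 0], "turn": [0, 0, 0]}, {"travel": [0, 0, 0], "turn": [0, 0, 0]}, {"travel": [0, 0, 0], "turn": [0, 0, 0]}]}}

```text
time: 1.45
position: [0.5183, 0.3397, 0.2362]
tool_rot: [-2.061, -2.369, 0.001]
ft_force: [-0.1, -0.2, 0.4]
grip_width: 1.002
grip_force: 0.0
```

```bash
python3 - <<'E'
from h import *
plan((.5199,.339,.13,7.8),(.5199,.339,.075,7.8))
s=ctrl.get_state();im=ctrl.get_image("wrist")[:,:,::-1].copy();c=cam("wrist",s)
a=np.radians(7.8);X=np.array([np.cos(a),np.sin(a),0]);Y=np.array([-X[1],X[0],0])
for P in [np.array([.5199,.339,.096])+i*.0225*X+j*.0175*Y for i in(1,-1) for j in(1,-1)]:
    u=proj(c,P)[0];cv2.circle(im,(int(u[0]),int(u[1])),2,(0,0,255),-1)
cv2.imwrite("pics/w1.png",im)
E
```

```text
t 1.45 p [0.5183 0.3397 0.2362] yaw 7.95 f [-0.1 -0.2  0.4] w 87.2 0.0
  travel [-0.001, 0.0016, 0.1062] turn [-0.1, -0.0, 0.2]
  travel [-0.0, -0.0, 0.055] turn [0.0, -0.0, -0.0]
```

View pics/w1.png

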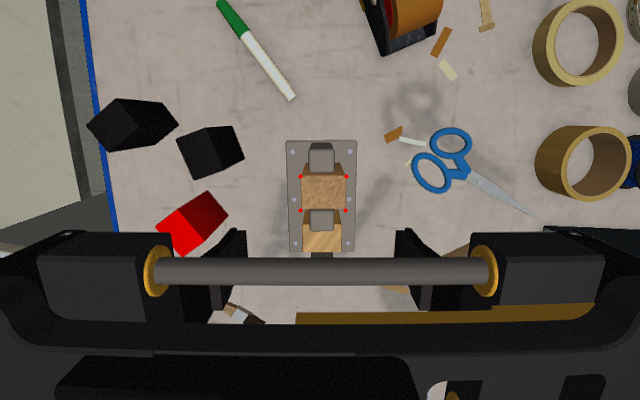

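The predicted top corners (red dots, about (300..347,176..210)) sit exactly on the long block's top. I'm descending now.

Call:
{"name": "step_arm", "arguments": {"commands": [{"travel": [-0.001, 0.0015, 0.03], "turn": [0, 0, 0]}, {"travel": [-0.001, 0.0015, 0.07], "turn": [0, 0, 0]}, {"travel": [-0.001, 0.0015, 0.11], "turn": [0, 0, 0]}, {"travel": [-0.001, 0.0015, 0.145], "turn": [0, 0, 0]}, {"travel": [-0.001, 0.0015, 0.171], "turn": [0, 0, 0]}]}}

```text
time: 2.0
position: [0.5185, 0.3388, 0.0629]
tool_rot: [-2.06, -2.37, 0.004]
ft_force: [-0.1, -0.2, 0.3]
grip_width: 0.999
grip_force: 0.0
```

Call:
{"name": "step_arm", "arguments": {"commands": [{"travel": [0, 0, 0], "turn": [0, 0, 0]}, {"travel": [0, 0, 0], "turn": [0, 0, 0]}, {"travel": [0, 0, 0], "turn": [0, 0, 0]}, {"travel": [0, 0, 0], "turn": [0, 0, 0]}, {"travel": [0, 0, 0], "turn": [0, 0, 0]}], "gripper": 0.3, "force": 25}}

```text
time: 2.5
position: [0.5217, 0.3384, 0.0672]
tool_rot: [2.064, 2.368, 0.004]
ft_force: [-1.1, 0.5, -0.1]
grip_width: 0.628
grip_force: 0.0
```

Call:
{"name": "step_arm", "arguments": {"commands": [{"travel": [0, 0, 0], "turn": [0, 0, 0]}, {"travel": [0, 0, 0], "turn": [0, 0, 0]}, {"travel": [0, 0, 0], "turn": [0, 0, 0]}, {"travel": [0, 0, 0], "turn": [0, 0, 0]}]}}

```text
time: 2.9
position: [0.5213, 0.338, 0.0663]
tool_rot: [2.065, 2.368, 0.002]
ft_force: [-1.7, 0.0, 5.3]
grip_width: 0.516
grip_force: 24.9
```

Call:
{"name": "step_arm", "arguments": {"commands": [{"travel": [0, 0, -0.02], "turn": [0, 0, 0]}, {"travel": [0, 0, -0.05], "turn": [0, 0, 0]}, {"travel": [0, 0, -0.085], "turn": [0, 0, 0]}, {"travel": [0, 0, -0.115], "turn": [0, 0, 0]}, {"travel": [0, 0, -0.13], "turn": [0, 0, 0]}]}}

```text
time: 3.4
position: [0.5219, 0.3382, 0.198]
tool_rot: [2.064, 2.367, 0.005]
ft_force: [1.3, 0.1, -0.9]
grip_width: 0.517
grip_force: 24.9
```

```bash
python3 - <<'E'
from h import *
plan((.52,.15,.196,94.6),(.52,.15,.061,94.6))
E
```

```text
t 3.4 p [0.5219 0.3382 0.198 ] yaw 7.82 f [ 1.3  0.1 -0.9] w 45.0 24.9
  travel [-0.0621, -0.0092, 0.0005] turn [0.1, 0.0, -28.9]
  travel [-0.0499, -0.038, 0.0006] turn [0.0, 0.0, -28.9]
  travel [-0.0253, -0.0574, 0.0005] turn [0.1, 0.0, -29.0]
  travel [0.0001, 0.0, 0.135] turn [-0.0, 0.0, 0.0]
```

Call:
{"name": "step_arm", "arguments": {"commands": [{"travel": [-0.015, -0.002, 0], "turn": [0, 0, -7]}, {"travel": [-0.03, -0.005, 0], "turn": [0, 0, -14]}, {"travel": [-0.045, -0.007, 0], "turn": [0, 0, -21]}, {"travel": [-0.062, -0.009, 0], "turn": [0, 0, -29]}]}}

```text
time: 3.8
position: [0.5197, 0.2745, 0.194]
tool_rot: [-1.397, -2.813, 0.003]
ft_force: [0.5, 0.6, -1.2]
grip_width: 0.513
grip_force: 24.9
```

Call:
{"name": "step_arm", "arguments": {"commands": [{"travel": [-0.012, -0.009, 0], "turn": [0, 0, -7]}, {"travel": [-0.025, -0.019, 0], "turn": [0, 0, -14]}, {"travel": [-0.037, -0.028, 0], "turn": [0, 0, -21]}, {"travel": [-0.05, -0.038, 0], "turn": [0, 0, -29]}]}}

```text
time: 4.2
position: [0.5193, 0.2115, 0.194]
tool_rot: [-0.649, -3.072, 0.002]
ft_force: [0.7, 0.3, -1.3]
grip_width: 0.515
grip_force: 24.9
```

Call:
{"name": "step_arm", "arguments": {"commands": [{"travel": [-0.006, -0.014, 0], "turn": [0, 0, -7]}, {"travel": [-0.012, -0.028, 0], "turn": [0, 0, -14]}, {"travel": [-0.019, -0.042, 0], "turn": [0, 0, -21]}, {"travel": [-0.025, -0.057, 0], "turn": [0, 0, -29]}, {"travel": [-0.025, -0.057, 0], "turn": [0, 0, -29]}]}}

```text
time: 4.7
position: [0.5192, 0.147, 0.1943]
tool_rot: [0.127, -3.137, 0.003]
ft_force: [0.7, -0.8, -1.3]
grip_width: 0.516
grip_force: 24.9
```

Call:
{"name": "step_arm", "arguments": {"commands": [{"travel": [0, 0, 0.03], "turn": [0, 0, 0]}, {"travel": [0, 0, 0.06], "turn": [0, 0, 0]}, {"travel": [0, 0, 0.09], "turn": [0, 0, 0]}, {"travel": [0, 0, 0.115], "turn": [0, 0, 0]}, {"travel": [0, 0, 0.12], "turn": [0, 0, 0]}]}}

```text
time: 5.2
position: [0.5165, 0.1503, 0.0717]
tool_rot: [0.129, -3.132, 0.003]
ft_force: [-0.3, -0.4, -1.8]
grip_width: 0.515
grip_force: 24.9
```

```bash
python3 - <<'E'
from h import *
plan((.52,.15,.0605,94.6))
E
```

```text
t 5.2 p [0.5165 0.1503 0.0717] yaw 94.71 f [-0.3 -0.4 -1.8] w 44.8 24.9
  travel [-0.0035, -0.0005, 0.0112] turn [-0.1, -0.4, 0.1]
```

Call:
{"name": "step_arm", "arguments": {"commands": [{"travel": [0, 0, 0.004], "turn": [0, 0, 0]}, {"travel": [0, 0, 0.008], "turn": [0, 0, 0]}, {"travel": [0, 0, 0.01], "turn": [0, 0, 0]}, {"travel": [0, 0, 0.01], "turn": [0, 0, 0]}]}}

```text
time: 5.6
position: [0.52, 0.1504, 0.0662]
tool_rot: [-0.132, 3.138, 0.001]
ft_force: [0.1, -0.5, -1.3]
grip_width: 0.512
grip_force: 24.9
```

Call:
{"name": "step_arm", "arguments": {"commands": [{"travel": [0, 0, 0.001], "turn": [0, 0, 0]}, {"travel": [0, 0, 0.0015], "turn": [0, 0, 0]}, {"travel": [0, 0, 0.0015], "turn": [0, 0, 0]}]}}

```text
time: 5.9
position: [0.5196, 0.1501, 0.0643]
tool_rot: [-0.132, 3.139, 0.0]
ft_force: [-0.0, 0.5, -2.3]
grip_width: 0.514
grip_force: 24.9
```

Call:
{"name": "step_arm", "arguments": {"commands": [{"travel": [0, 0, 0.001], "turn": [0, 0, 0]}, {"travel": [0, 0, 0.0015], "turn": [0, 0, 0]}, {"travel": [0, 0, 0.0015], "turn": [0, 0, 0]}]}}

```text
time: 6.2
position: [0.5195, 0.1501, 0.0625]
tool_rot: [0.132, -3.139, 0.0]
ft_force: [-0.6, -0.1, -0.3]
grip_width: 0.518
grip_force: 24.9
```

Call:
{"name": "step_arm", "arguments": {"commands": [{"travel": [0, 0, 0.001], "turn": [0, 0, 0]}, {"travel": [0, 0, 0.001], "turn": [0, 0, 0]}]}}

```text
time: 6.4
position: [0.5195, 0.1501, 0.0614]
tool_rot: [0.132, -3.139, 0.0]
ft_force: [-1.0, 0.1, -1.8]
grip_width: 0.512
grip_force: 24.9
```

Call:
{"name": "step_arm", "arguments": {"commands": [{"travel": [0, 0, 0.001], "turn": [0, 0, 0]}, {"travel": [0, 0, 0.001], "turn": [0, 0, 0]}]}}

```text
time: 6.6
position: [0.5195, 0.1501, 0.0604]
tool_rot: [0.133, -3.139, 0.0]
ft_force: [-0.1, 0.1, -1.0]
grip_width: 0.512
grip_force: 24.9
```

Call:
{"name": "step_arm", "arguments": {"commands": [{"travel": [0, 0, 0.001], "turn": [0, 0, 0]}, {"travel": [0, 0, 0.001], "turn": [0, 0, 0]}]}}

```text
time: 6.8
position: [0.5196, 0.1501, 0.0603]
tool_rot: [0.132, -3.139, -0.0]
ft_force: [-1.4, -1.2, 4.5]
grip_width: 0.515
grip_force: 25.0
```

Call:
{"name": "step_arm", "arguments": {"commands": [{"travel": [0, 0, 0.001], "turn": [0, 0, 0]}, {"travel": [0, 0, 0.001], "turn": [0, 0, 0]}]}}

```text
time: 7.0
position: [0.5197, 0.15, 0.0603]
tool_rot: [0.132, -3.139, -0.001]
ft_force: [-4.3, -1.6, 11.2]
grip_width: 0.515
grip_force: 25.0
```

Contact. I'll release, back up, turn 90° and look.

Call:
{"name": "step_arm", "arguments": {"commands": [{"travel": [0, 0, -0.001], "turn": [0, 0, 0]}, {"travel": [0, 0, -0.001], "turn": [0, 0, 0]}, {"travel": [0, 0, -0.001], "turn": [0, 0, 0]}, {"travel": [0, 0, -0.001], "turn": [0, 0, 0]}, {"travel": [0, 0, -0.001], "turn": [0, 0, 0]}], "gripper": 1.0}}

```text
time: 7.5
position: [0.5195, 0.1501, 0.0593]
tool_rot: [0.133, -3.139, 0.0]
ft_force: [0.5, -0.5, 0.4]
grip_width: 0.886
grip_force: 0.0
```

Call:
{"name": "step_arm", "arguments": {"commands": [{"travel": [0, 0, 0], "turn": [0, 0, 0]}, {"travel": [0, 0, 0], "turn": [0, 0, 0]}, {"travel": [0, 0, 0], "turn": [0, 0, 0]}]}}

```text
time: 7.8
position: [0.5196, 0.1501, 0.0595]
tool_rot: [-0.133, 3.139, -0.0]
ft_force: [0.1, 1.2, 0.3]
grip_width: 0.991
grip_force: 0.0
```

Call:
{"name": "step_arm", "arguments": {"commands": [{"travel": [0, 0, -0.02], "turn": [0, 0, 0]}, {"travel": [0, 0, -0.05], "turn": [0, 0, 0]}, {"travel": [0, 0, -0.085], "turn": [0, 0, 0]}, {"travel": [0, 0, -0.12], "turn": [0, 0, 0]}, {"travel": [0, 0, -0.14], "turn": [0, 0, 0]}]}}

```text
time: 8.3
position: [0.5207, 0.1504, 0.2028]
tool_rot: [-0.132, 3.135, 0.002]
ft_force: [0.8, 0.9, 0.5]
grip_width: 0.997
grip_force: 0.0
```

Call:
{"name": "step_arm", "arguments": {"commands": [{"travel": [0, 0, 0], "turn": [0, 0, 7.5]}, {"travel": [0, 0, 0], "turn": [0, 0, 15]}, {"travel": [0, 0, 0], "turn": [0, 0, 22.5]}, {"travel": [0, 0, 0], "turn": [0, 0, 30]}]}}

```text
time: 8.7
position: [0.5195, 0.1501, 0.1997]
tool_rot: [0.693, 3.064, 0.0]
ft_force: [-0.2, -0.4, 0.1]
grip_width: 1.002
grip_force: 0.0
```

Call:
{"name": "step_arm", "arguments": {"commands": [{"travel": [0, 0, 0], "turn": [0, 0, 7.5]}, {"travel": [0, 0, 0], "turn": [0, 0, 15]}, {"travel": [0, 0, 0], "turn": [0, 0, 22.5]}, {"travel": [0, 0, 0], "turn": [0, 0, 30]}]}}

```text
time: 9.1
position: [0.5195, 0.1501, 0.1996]
tool_rot: [1.462, 2.781, 0.0]
ft_force: [-0.0, -0.5, 0.5]
grip_width: 0.995
grip_force: 0.0
```

Call:
{"name": "step_arm", "arguments": {"commands": [{"travel": [0, 0, 0], "turn": [0, 0, 7.5]}, {"travel": [0, 0, 0], "turn": [0, 0, 15]}, {"travel": [0, 0, 0], "turn": [0, 0, 22.5]}, {"travel": [0, 0, 0], "turn": [0, 0, 30]}, {"travel": [0, 0, 0], "turn": [0, 0, 30]}]}}

```text
time: 9.6
position: [0.5195, 0.1501, 0.1996]
tool_rot: [2.126, 2.313, 0.0]
ft_force: [-1.2, 0.5, -0.7]
grip_width: 1.0
grip_force: 0.0
```

```bash
python3 - <<'E'
from h import *
plan((.5196,.15,.2,4.6),(.5196,.15,.065,4.6))
s=ctrl.get_state();im=ctrl.get_image("wrist")[:,:,::-1].copy();c=cam("wrist",s)
cv2.imwrite("pics/w2raw.png",im)
a=np.radians(4.7);X=np.array([np.cos(a),np.sin(a),0]);Y=np.array([-X[1],X[0],0])
for P in [np.array([.5196,.15,.09])+i*.0175*X+j*.0225*Y for i in(1,-1) for j in(1,-1)]:
    u=proj(c,P)[0];cv2.circle(im,(int(u[0]),int(u[1])),1,(0,0,255),-1)
cl=[.523,-.0621,-1.4909];cc,ss=np.cos(cl[2]),np.sin(cl[2])
for x,y,z in [(-.076,.015,.096),(-.062,.015,.096),(-.062,-.015,.096),(-.076,-.015,.096),(.015,.0265,.078),(.015,-.0265,.078),(-.083,.036,.008),(-.083,-.036,.008)]:
    u=proj(c,[cl[0]+cc*x-ss*y,cl[1]+ss*x+cc*y,z])[0];cv2.circle(im,(int(u[0]),int(u[1])),1,(0,0,255),-1)
cv2.imwrite("pics/w2.png",im)
E
```

```text
t 9.6 p [0.5195 0.1501 0.1996] yaw 4.81 f [-1.2  0.5 -0.7] w 87.0 0.0
  travel [-0.0001, 0.0001, -0.0004] turn [0.0, -0.0, 0.2]
  travel [0.0, -0.0001, 0.135] turn [0.0, -0.0, 0.0]
```

View pics/w2.png

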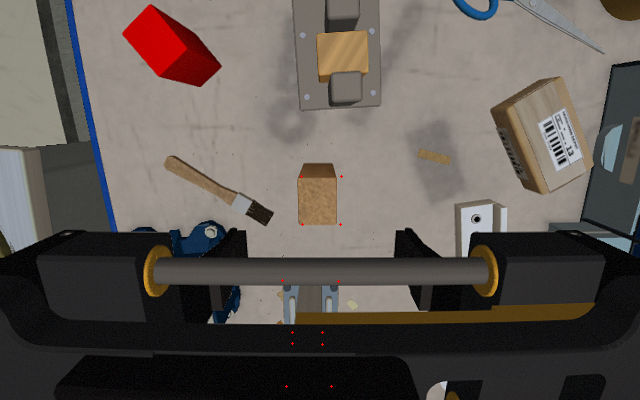

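The block stands upright on the bench, with its top at (298–337, 178–224), centred along its long side and about 4 mm off in the other axis (harmless). Before regripping I'll look straight down at the clamp to refine its pose.

Call:
{"name": "step_arm", "arguments": {"commands": [{"travel": [-0.045, 0, 0], "turn": [0, 0, 0]}, {"travel": [-0.09, 0, 0], "turn": [0, 0, 0]}, {"travel": [-0.135, 0, 0], "turn": [0, 0, 0]}, {"travel": [-0.18, 0, 0], "turn": [0, 0, 0]}, {"travel": [-0.22, 0.017, 0], "turn": [0, 0, 0]}]}}

```text
time: 10.15
position: [0.5539, -0.0704, 0.2]
tool_rot: [-2.123, -2.315, -0.001]
ft_force: [0.8, 0.1, 0.5]
grip_width: 1.001
grip_force: 0.0
```

Call:
{"name": "step_arm", "arguments": {"commands": [{"travel": [0, 0, 0], "turn": [0, 0, 0]}, {"travel": [0, 0, 0], "turn": [0, 0, 0]}, {"travel": [0, 0, 0], "turn": [0, 0, 0]}]}}

```text
time: 10.45
position: [0.5548, -0.0661, 0.1993]
tool_rot: [-2.121, -2.316, -0.0]
ft_force: [0.4, 1.0, 0.8]
grip_width: 0.999
grip_force: 0.0
```

```bash
python3 - <<'E'
from h import *
plan((.5195,.1495,.2,4.6))
s=ctrl.get_state();np.save("s3.npy",np.r_[s["position"],s["tool_rot"]]);im=ctrl.get_image("wrist")[:,:,::-1].copy();c=cam("wrist",s)
cl=[.523,-.0621,-1.4909];cc,ss=np.cos(cl[2]),np.sin(cl[2])
for x,y,z in [(-.076,.015,.096),(-.062,.015,.096),(-.062,-.015,.096),(-.076,-.015,.096),(.015,.0265,.078),(.015,-.0265,.078),(-.083,.036,.008),(-.083,-.036,.008),(-.0074,.015,.096),(-.0074,-.015,.096),(.052,0,.086)]:
    u=proj(c,[cl[0]+cc*x-ss*y,cl[1]+ss*x+cc*y,z])[0];print(u.round(1));cv2.circle(im,(int(round(u[0])),int(round(u[1]))),0,(0,0,255),-1)
cv2.imwrite("pics/w3.png",cv2.resize(im[60:260,220:420],(600,600),interpolation=cv2.INTER_NEAREST))
E
```

```text
t 10.45 p [ 0.5548 -0.0661  0.1993] yaw 5.01 f [0.4 1.  0.8] w 86.9 0.0
  travel [0.2179, -0.0163, -0.0005] turn [-0.0, -0.1, 0.4]
[302.5 104.7]
[302.6 122.5]
[266.  122.3]
[265.4 104.5]
[316.5 206.6]
[260.3 206.1]
[326.7 101.8]
[260.5 101.5]
[303.  187.6]
[268.3 187.3]
[288.3 246.1]
```

View pics/w3.png

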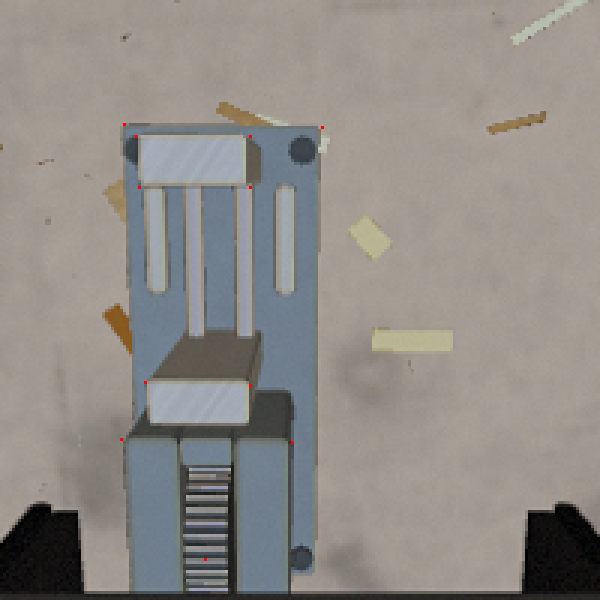

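```bash
cat > fit2.py <<'E'
from h import *
from scipy.optimize import least_squares
v=np.load("s3.npy");s={"position":v[:3],"tool_rot":v[3:]}
m,R,t=cam("wrist",s)
P=np.array([(-.076,.015,.096),(-.062,.015,.096),(-.062,-.015,.096),(-.076,-.015,.096),(.015,.0265,.078),(.015,-.0265,.078),(-.083,.036,.008),(-.083,-.036,.008),(.095,.036,.008)])
uv=np.array([(247.5,136),(247,184.5),(140,185),(139,136.5),(291.5,440),(127,440),(320.5,127),(125,125),(314,575)])/3+[219.83+0,59.83]
def f(p):
    c,s_=np.cos(p[2]),np.sin(p[2]);W=np.c_[p[0]+c*P[:,0]-s_*P[:,1],p[1]+s_*P[:,0]+c*P[:,1],P[:,2]+p[3]]
    return (proj((m,R,t),W)-uv).ravel()
r=least_squares(f,[.523,-.0621,-1.4909,0],loss="soft_l1");p=r.x
print(p.round(4),np.degrees(p[2])+90);print(f(p).reshape(-1,2).round(1).tolist())
c,s_=np.cos(p[2]),np.sin(p[2])
w=lambda x,y:(round(p[0]+c*x-s_*y,4),round(p[1]+s_*x+c*y,4))
print("pocket-.035",w(-.035,0),"wheel",w(.052,0))
q=onz((m,R,t),np.array([(149,381),(249,381)])/3+[219.83,59.83],.096-p[3])-[p[0],p[1],0];print("mjaw",(q[:,:2]@np.array([[c,-s_],[s_,c]])).round(4))
E
python3 fit2.py
```

```text
[ 0.5233 -0.0622 -1.488  -0.0022] 4.744478536109028
[[0.4, -0.3], [0.7, 1.2], [0.1, 1.0], [-0.2, -0.5], [-0.1, -0.5], [-1.1, -0.8], [-0.0, -0.2], [-0.6, 0.3], [0.6, 0.2]]
pocket-.035 (np.float64(0.5204), np.float64(-0.0273)) wheel (np.float64(0.5276), np.float64(-0.114))
mjaw [[-0.0085 -0.0138]
 [-0.0086  0.0147]]
```

The overlay matches within about 1 px, and the refit agrees: pocket centre (0.5203, -0.0273), yaw 4.7°. I'm going back to the block and gripping it across the 35 mm.

Call:
{"name": "step_arm", "arguments": {"commands": [{"travel": [0.045, -0.003, 0], "turn": [0, 0, 0]}, {"travel": [0.09, -0.006, 0], "turn": [0, 0, 0]}, {"travel": [0.135, -0.01, 0], "turn": [0, 0, 0]}, {"travel": [0.18, -0.013, 0], "turn": [0, 0, 0]}, {"travel": [0.218, -0.0163, 0], "turn": [0, 0, 0.2]}]}}

```text
time: 11.0
position: [0.5188, 0.1527, 0.1998]
tool_rot: [-2.123, -2.315, -0.002]
ft_force: [-0.1, -0.1, 0.6]
grip_width: 1.001
grip_force: 0.0
```

Call:
{"name": "step_arm", "arguments": {"commands": [{"travel": [0, 0, 0], "turn": [0, 0, 0]}, {"travel": [0, 0, 0], "turn": [0, 0, 0]}, {"travel": [0, 0, 0], "turn": [0, 0, 0]}]}}

```text
time: 11.3
position: [0.5204, 0.1475, 0.1997]
tool_rot: [2.129, 2.309, -0.0]
ft_force: [-0.2, -1.1, 0.7]
grip_width: 0.998
grip_force: 0.0
```

```bash
python3 - <<'E'
from h import *
plan((.5195,.1501,.066,4.7))
E
```

```text
t 11.3 p [0.5204 0.1475 0.1997] yaw 4.64 f [-0.2 -1.1  0.7] w 86.9 0.0
  travel [0.0028, -0.0007, 0.1337] turn [0.0, 0.0, -0.1]
```

Call:
{"name": "step_arm", "arguments": {"commands": [{"travel": [0.0027, -0.0007, 0.03], "turn": [0, 0, 0]}, {"travel": [0.0027, -0.0007, 0.065], "turn": [0, 0, 0]}, {"travel": [0.0027, -0.0007, 0.1], "turn": [0, 0, 0]}, {"travel": [0.0027, -0.0007, 0.125], "turn": [0, 0, 0]}, {"travel": [0.0027, -0.0007, 0.1335], "turn": [0, 0, 0]}]}}

```text
time: 11.8
position: [0.5178, 0.1485, 0.0634]
tool_rot: [-2.131, -2.306, 0.007]
ft_force: [0.5, 0.0, 0.3]
grip_width: 0.996
grip_force: 0.0
```

Call:
{"name": "step_arm", "arguments": {"commands": [{"travel": [0, 0, 0], "turn": [0, 0, 0]}, {"travel": [0, 0, 0], "turn": [0, 0, 0]}, {"travel": [0, 0, 0], "turn": [0, 0, 0]}]}}

```text
time: 12.1
position: [0.5209, 0.151, 0.0678]
tool_rot: [2.129, 2.308, 0.005]
ft_force: [-0.2, 0.6, 0.6]
grip_width: 0.998
grip_force: 0.0
```

Call:
{"name": "step_arm", "arguments": {"commands": [{"travel": [0, 0, 0], "turn": [0, 0, 0]}, {"travel": [0, 0, 0], "turn": [0, 0, 0]}, {"travel": [0, 0, 0], "turn": [0, 0, 0]}, {"travel": [0, 0, 0], "turn": [0, 0, 0]}, {"travel": [0, 0, 0], "turn": [0, 0, 0]}], "gripper": 0.2, "force": 25}}

```text
time: 12.6
position: [0.5195, 0.1509, 0.0661]
tool_rot: [2.13, 2.31, 0.0]
ft_force: [-0.6, 0.3, -0.2]
grip_width: 0.63
grip_force: 0.0
```

Call:
{"name": "step_arm", "arguments": {"commands": [{"travel": [0, 0, 0], "turn": [0, 0, 0]}, {"travel": [0, 0, 0], "turn": [0, 0, 0]}, {"travel": [0, 0, 0], "turn": [0, 0, 0]}, {"travel": [0, 0, 0], "turn": [0, 0, 0]}, {"travel": [0, 0, 0], "turn": [0, 0, 0]}]}}

```text
time: 13.1
position: [0.5193, 0.1508, 0.066]
tool_rot: [-2.13, -2.309, 0.0]
ft_force: [-0.8, -0.1, 1.2]
grip_width: 0.404
grip_force: 25.0
```

Call:
{"name": "step_arm", "arguments": {"commands": [{"travel": [0, 0, -0.02], "turn": [0, 0, 0]}, {"travel": [0, 0, -0.055], "turn": [0, 0, 0]}, {"travel": [0, 0, -0.09], "turn": [0, 0, 0]}, {"travel": [0, 0, -0.12], "turn": [0, 0, 0]}, {"travel": [0, 0, -0.13], "turn": [0, 0, 0]}]}}

```text
time: 13.6
position: [0.5213, 0.1513, 0.1993]
tool_rot: [2.128, 2.308, 0.008]
ft_force: [0.7, 0.7, -1.4]
grip_width: 0.398
grip_force: 25.0
```

```bash
python3 - <<'E'
from h import *
plan((.5203,-.0273,.195,4.7))
E
```

```text
t 13.6 p [0.5213 0.1513 0.1993] yaw 4.62 f [ 0.7  0.7 -1.4] w 34.6 25.0
  travel [-0.1779, -0.0154, 0.0039] turn [0.3, -0.1, -0.1]
```

Call:
{"name": "step_arm", "arguments": {"commands": [{"travel": [-0.035, -0.003, 0], "turn": [0, 0, 0]}, {"travel": [-0.075, -0.006, 0], "turn": [0, 0, 0]}, {"travel": [-0.115, -0.009, 0], "turn": [0, 0, 0]}, {"travel": [-0.155, -0.013, 0], "turn": [0, 0, 0]}, {"travel": [-0.178, -0.0135, 0], "turn": [0, 0, 0]}]}}

```text
time: 14.1
position: [0.5192, -0.0318, 0.1948]
tool_rot: [-2.134, -2.305, 0.004]
ft_force: [-0.3, 0.8, -0.6]
grip_width: 0.399
grip_force: 25.0
```

Call:
{"name": "step_arm", "arguments": {"commands": [{"travel": [0, 0, 0], "turn": [0, 0, 0]}, {"travel": [0, 0, 0], "turn": [0, 0, 0]}, {"travel": [0, 0, 0], "turn": [0, 0, 0]}, {"travel": [0, 0, 0], "turn": [0, 0, 0]}, {"travel": [0, 0, 0], "turn": [0, 0, 0]}]}}

```text
time: 14.6
position: [0.5204, -0.0266, 0.1958]
tool_rot: [-2.127, -2.311, 0.0]
ft_force: [0.5, 0.8, -0.8]
grip_width: 0.401
grip_force: 25.0
```

```bash
python3 - <<'E'
from h import *
plan((.5203,-.0273,.11,4.7))
E
```

```text
t 14.6 p [ 0.5204 -0.0266  0.1958] yaw 4.74 f [ 0.5  0.8 -0.8] w 34.9 25.0
  travel [-0.0007, -0.0001, 0.0858] turn [-0.0, -0.0, 0.0]
```

Call:
{"name": "step_arm", "arguments": {"commands": [{"travel": [-0.0007, 0, 0.008], "turn": [0, 0, 0]}, {"travel": [-0.0007, 0, 0.016], "turn": [0, 0, 0]}, {"travel": [-0.0007, 0, 0.022], "turn": [0, 0, 0]}, {"travel": [-0.0007, 0, 0.026], "turn": [0, 0, 0]}, {"travel": [-0.0007, 0, 0.026], "turn": [0, 0, 0]}]}}

```text
time: 15.1
position: [0.5199, -0.0284, 0.1691]
tool_rot: [-2.129, -2.309, 0.002]
ft_force: [-0.0, 0.3, -2.0]
grip_width: 0.401
grip_force: 25.0
```

Call:
{"name": "step_arm", "arguments": {"commands": [{"travel": [0, 0, 0.008], "turn": [0, 0, 0]}, {"travel": [0, 0, 0.018], "turn": [0, 0, 0]}, {"travel": [0, 0, 0.028], "turn": [0, 0, 0]}, {"travel": [0, 0, 0.038], "turn": [0, 0, 0]}, {"travel": [0, 0, 0.046], "turn": [0, 0, 0]}]}}

```text
time: 15.6
position: [0.52, -0.0284, 0.1228]
tool_rot: [-2.129, -2.309, 0.001]
ft_force: [0.1, 0.7, -0.7]
grip_width: 0.402
grip_force: 25.0
```

Call:
{"name": "step_arm", "arguments": {"commands": [{"travel": [0, 0, 0.006], "turn": [0, 0, 0]}, {"travel": [0, 0, 0.012], "turn": [0, 0, 0]}, {"travel": [0, 0, 0.016], "turn": [0, 0, 0]}, {"travel": [0, 0, 0.018], "turn": [0, 0, 0]}, {"travel": [0, 0, 0.018], "turn": [0, 0, 0]}]}}

```text
time: 16.1
position: [0.5205, -0.0284, 0.1059]
tool_rot: [-2.13, -2.309, -0.0]
ft_force: [0.3, 0.7, -0.6]
grip_width: 0.403
grip_force: 25.0
```

```bash
python3 - <<'E'
from h import *
plan((.5203,-.0273,.105,4.7))
im=ctrl.get_image("side")[:,:,::-1];t=ctrl.get_image("top")[:,:,::-1]
f=lambda im,x,y:cv2.resize(im[y:y+90,x:x+80],(400,450),interpolation=cv2.INTER_CUBIC)
cv2.imwrite("pics/p4.png",np.hstack([f(im,320,215),f(t,360,160)]))
E
```

```text
t 16.1 p [ 0.5205 -0.0284  0.1059] yaw 4.63 f [ 0.3  0.7 -0.6] w 35.0 25.0
  travel [0.0011, -0.0001, 0.0009] turn [-0.0, -0.0, -0.1]
```

View pics/p4.png

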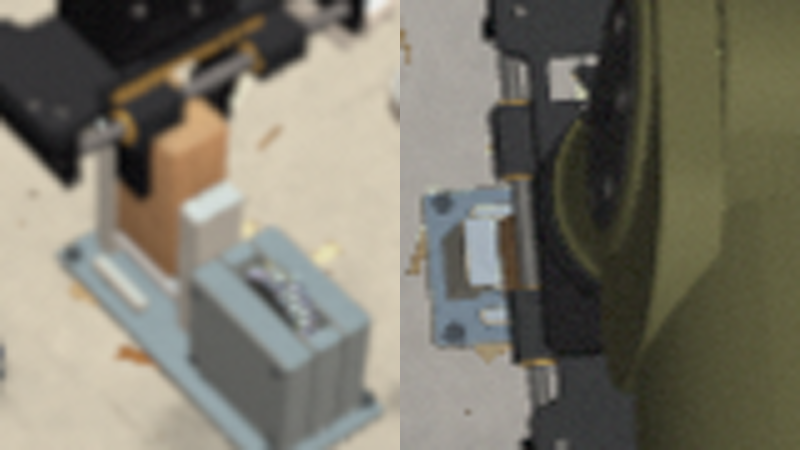

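The block (side crop, about (165,190)) hangs between the two jaws, clear of both and in line with the ribs. I'm lowering it slowly.

Call:
{"name": "step_arm", "arguments": {"commands": [{"travel": [0.0005, 0, 0.005], "turn": [0, 0, 0]}, {"travel": [0.001, 0, 0.01], "turn": [0, 0, 0]}, {"travel": [0.001, 0, 0.014], "turn": [0, 0, 0]}, {"travel": [0.001, 0, 0.016], "turn": [0, 0, 0]}, {"travel": [0.001, 0, 0.016], "turn": [0, 0, 0]}]}}

```text
time: 16.7
position: [0.5201, -0.0274, 0.0896]
tool_rot: [-2.129, -2.309, 0.001]
ft_force: [-0.1, 0.6, -1.5]
grip_width: 0.404
grip_force: 25.0
```

Call:
{"name": "step_arm", "arguments": {"commands": [{"travel": [0, 0, 0.002], "turn": [0, 0, 0]}, {"travel": [0, 0, 0.004], "turn": [0, 0, 0]}, {"travel": [0, 0, 0.006], "turn": [0, 0, 0]}, {"travel": [0, 0, 0.007], "turn": [0, 0, 0]}, {"travel": [0, 0, 0.007], "turn": [0, 0, 0]}]}}

```text
time: 17.2
position: [0.5203, -0.0274, 0.0829]
tool_rot: [-2.13, -2.309, 0.0]
ft_force: [-0.3, -0.5, -1.6]
grip_width: 0.401
grip_force: 25.0
```

Call:
{"name": "step_arm", "arguments": {"commands": [{"travel": [0, 0, 0.001], "turn": [0, 0, 0]}, {"travel": [0, 0, 0.002], "turn": [0, 0, 0]}, {"travel": [0, 0, 0.003], "turn": [0, 0, 0]}, {"travel": [0, 0, 0.003], "turn": [0, 0, 0]}]}}

```text
time: 17.6
position: [0.5203, -0.0274, 0.0799]
tool_rot: [-2.13, -2.309, 0.0]
ft_force: [-0.2, -0.2, -1.9]
grip_width: 0.401
grip_force: 25.0
```

Call:
{"name": "step_arm", "arguments": {"commands": [{"travel": [0, 0, 0.001], "turn": [0, 0, 0]}, {"travel": [0, 0, 0.002], "turn": [0, 0, 0]}, {"travel": [0, 0, 0.003], "turn": [0, 0, 0]}, {"travel": [0, 0, 0.004], "turn": [0, 0, 0]}, {"travel": [0, 0, 0.004], "turn": [0, 0, 0]}]}}

```text
time: 18.1
position: [0.5203, -0.0274, 0.0759]
tool_rot: [-2.13, -2.309, 0.0]
ft_force: [-0.4, 0.7, -1.2]
grip_width: 0.401
grip_force: 25.0
```

Call:
{"name": "step_arm", "arguments": {"commands": [{"travel": [0, 0, 0.001], "turn": [0, 0, 0]}, {"travel": [0, 0, 0.0015], "turn": [0, 0, 0]}, {"travel": [0, 0, 0.0015], "turn": [0, 0, 0]}]}}

```text
time: 18.4
position: [0.5203, -0.0274, 0.0745]
tool_rot: [-2.13, -2.309, 0.0]
ft_force: [0.3, 0.5, -1.6]
grip_width: 0.396
grip_force: 25.0
```

Call:
{"name": "step_arm", "arguments": {"commands": [{"travel": [0, 0, 0.0007], "turn": [0, 0, 0]}, {"travel": [0, 0, 0.0007], "turn": [0, 0, 0]}, {"travel": [0, 0, 0.0007], "turn": [0, 0, 0]}]}}

```text
time: 18.7
position: [0.5205, -0.0274, 0.074]
tool_rot: [2.13, 2.309, 0.0]
ft_force: [-0.3, -0.4, -0.4]
grip_width: 0.4
grip_force: 25.0
```

Call:
{"name": "step_arm", "arguments": {"commands": [{"travel": [0, 0, 0.0007], "turn": [0, 0, 0]}, {"travel": [0, 0, 0.0007], "turn": [0, 0, 0]}, {"travel": [0, 0, 0.0007], "turn": [0, 0, 0]}]}}

```text
time: 19.0
position: [0.5206, -0.0275, 0.0739]
tool_rot: [-2.13, -2.309, -0.001]
ft_force: [-2.2, -0.6, 5.0]
grip_width: 0.401
grip_force: 25.0
```

Call:
{"name": "step_arm", "arguments": {"commands": [{"travel": [0, 0, -0.0005], "turn": [0, 0, 0]}, {"travel": [0, 0, -0.0005], "turn": [0, 0, 0]}, {"travel": [0, 0, -0.0005], "turn": [0, 0, 0]}, {"travel": [0, 0, -0.0005], "turn": [0, 0, 0]}, {"travel": [0, 0, -0.0005], "turn": [0, 0, 0]}], "gripper": 0.8}}

```text
time: 19.5
position: [0.5204, -0.0274, 0.0736]
tool_rot: [2.13, 2.309, -0.0]
ft_force: [0.5, 0.3, -0.1]
grip_width: 0.751
grip_force: 0.0
```

Call:
{"name": "step_arm", "arguments": {"commands": [{"travel": [0, 0, 0], "turn": [0, 0, 0]}, {"travel": [0, 0, 0], "turn": [0, 0, 0]}, {"travel": [0, 0, 0], "turn": [0, 0, 0]}]}}

```text
time: 19.8
position: [0.5204, -0.0274, 0.0736]
tool_rot: [-2.13, -2.309, -0.0]
ft_force: [0.6, -0.0, -0.6]
grip_width: 0.794
grip_force: 0.0
```

Call:
{"name": "step_arm", "arguments": {"commands": [{"travel": [0, 0, -0.01], "turn": [0, 0, 0]}, {"travel": [0, 0, -0.03], "turn": [0, 0, 0]}, {"travel": [0, 0, -0.055], "turn": [0, 0, 0]}, {"travel": [0, 0, -0.07], "turn": [0, 0, 0]}, {"travel": [0, 0, -0.076], "turn": [0, 0, 0]}]}}

```text
time: 20.3
position: [0.5217, -0.0275, 0.1522]
tool_rot: [2.128, 2.308, 0.005]
ft_force: [-0.1, 0.8, -0.6]
grip_width: 0.795
grip_force: 0.0
```

Call:
{"name": "step_arm", "arguments": {"commands": [{"travel": [-0.02, 0, 0], "turn": [0, 0, 0]}, {"travel": [-0.045, 0, 0], "turn": [0, 0, 0]}, {"travel": [-0.07, 0, 0], "turn": [0, 0, 0]}, {"travel": [-0.08, 0, 0], "turn": [0, 0, 0]}, {"travel": [-0.08, 0, 0], "turn": [0, 0, 0]}], "gripper": 0}}

```text
time: 20.8
position: [0.5265, -0.1086, 0.1495]
tool_rot: [-2.133, -2.306, 0.001]
ft_force: [-0.3, 0.0, 0.9]
grip_width: 0.427
grip_force: 0.0
```

Call:
{"name": "step_arm", "arguments": {"commands": [{"travel": [0, 0, 0], "turn": [0, 0, 0]}, {"travel": [0, 0, 0], "turn": [0, 0, 0]}, {"travel": [0, 0, 0], "turn": [0, 0, 0]}, {"travel": [0, 0, 0], "turn": [0, 0, 0]}, {"travel": [0, 0, 0], "turn": [0, 0, 0]}]}}

```text
time: 21.3
position: [0.5269, -0.1066, 0.1497]
tool_rot: [-2.129, -2.31, -0.0]
ft_force: [0.9, -0.9, -0.1]
grip_width: 0.024
grip_force: 0.0
```

```bash
python3 - <<'E'
from h import *
plan((.5285,-.124,.104,4.7))
s=ctrl.get_state();c=cam("wrist",s)
im=ctrl.get_image("wrist")[:,:,::-1];t=ctrl.get_image("side")[:,:,::-1]
cv2.imwrite("pics/p5.png",np.hstack([cv2.resize(t[215:305,320:400],(400,450),interpolation=cv2.INTER_CUBIC),cv2.resize(im[30:255,220:420],(400,450),interpolation=cv2.INTER_CUBIC)]))
E
```

```text
t 21.3 p [ 0.5269 -0.1066  0.1497] yaw 4.68 f [ 0.9 -0.9 -0.1] w 2.1 0.0
  travel [-0.0174, 0.0002, 0.0457] turn [0.0, -0.0, -0.0]
```

View pics/p5.png

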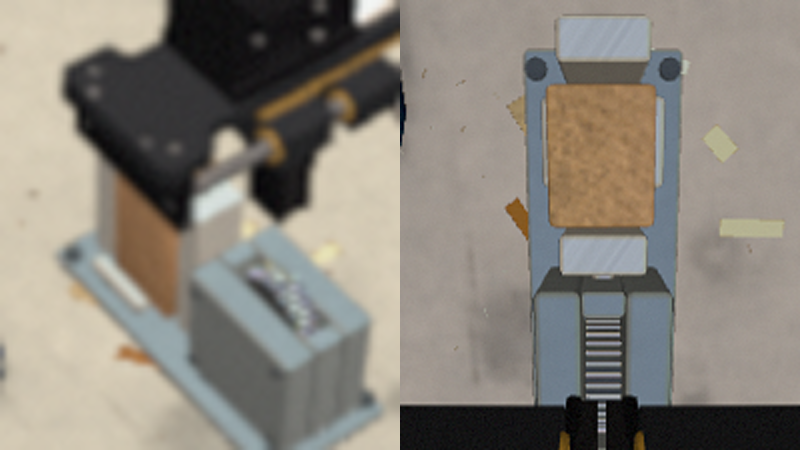

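The block stands upright in the pocket between the jaws (wrist crop (548–655, 85–225)), and the shut fingers line up with the wheel (605,400). Now I'll roll it.

Call:
{"name": "step_arm", "arguments": {"commands": [{"travel": [-0.0175, 0, 0.01], "turn": [0, 0, 0]}, {"travel": [-0.0175, 0, 0.025], "turn": [0, 0, 0]}, {"travel": [-0.0175, 0, 0.038], "turn": [0, 0, 0]}, {"travel": [-0.0175, 0, 0.0455], "turn": [0, 0, 0]}, {"travel": [-0.0175, 0, 0.0455], "turn": [0, 0, 0]}]}}

```text
time: 21.9
position: [0.5271, -0.1236, 0.1024]
tool_rot: [-2.127, -2.308, 0.003]
ft_force: [0.1, 0.2, 1.1]
grip_width: 0.008
grip_force: 0.0
```

Call:
{"name": "step_arm", "arguments": {"commands": [{"travel": [0, 0, 0.001], "turn": [0, 0, 0]}, {"travel": [0, 0, 0.002], "turn": [0, 0, 0]}, {"travel": [0, 0, 0.002], "turn": [0, 0, 0]}]}}

```text
time: 22.2
position: [0.5286, -0.1245, 0.1025]
tool_rot: [2.129, 2.309, 0.001]
ft_force: [0.2, 0.5, 0.3]
grip_width: 0.007
grip_force: 0.0
```

Call:
{"name": "step_arm", "arguments": {"commands": [{"travel": [0, 0, 0.001], "turn": [0, 0, 0]}, {"travel": [0, 0, 0.001], "turn": [0, 0, 0]}, {"travel": [0, 0, 0.001], "turn": [0, 0, 0]}]}}

```text
time: 22.5
position: [0.5284, -0.1246, 0.1013]
tool_rot: [2.13, 2.309, 0.0]
ft_force: [0.1, 0.5, 0.1]
grip_width: 0.003
grip_force: 0.0
```

Call:
{"name": "step_arm", "arguments": {"commands": [{"travel": [0, 0, 0.0007], "turn": [0, 0, 0]}, {"travel": [0, 0, 0.0007], "turn": [0, 0, 0]}, {"travel": [0, 0, 0.0007], "turn": [0, 0, 0]}]}}

```text
time: 22.8
position: [0.5283, -0.1246, 0.1005]
tool_rot: [2.13, 2.309, 0.0]
ft_force: [0.3, 0.2, -0.1]
grip_width: 0.006
grip_force: 0.0
```

Call:
{"name": "step_arm", "arguments": {"commands": [{"travel": [0, 0, 0.0007], "turn": [0, 0, 0]}, {"travel": [0, 0, 0.0007], "turn": [0, 0, 0]}, {"travel": [0, 0, 0.0007], "turn": [0, 0, 0]}]}}

```text
time: 23.1
position: [0.5284, -0.1246, 0.1001]
tool_rot: [2.13, 2.309, 0.001]
ft_force: [-1.2, 0.1, 4.2]
grip_width: 0.006
grip_force: 1.9
```

Call:
{"name": "step_arm", "arguments": {"commands": [{"travel": [0, 0, 0.0007], "turn": [0, 0, 0]}, {"travel": [0, 0, 0.0007], "turn": [0, 0, 0]}, {"travel": [0, 0, 0.0007], "turn": [0, 0, 0]}]}}

```text
time: 23.4
position: [0.5285, -0.1247, 0.0999]
tool_rot: [2.13, 2.309, 0.001]
ft_force: [-3.0, 1.0, 7.5]
grip_width: 0.009
grip_force: 3.8
```

Call:
{"name": "step_arm", "arguments": {"commands": [{"travel": [0.004, 0, 0], "turn": [0, 0, 0]}, {"travel": [0.008, 0, 0], "turn": [0, 0, 0]}, {"travel": [0.012, 0, 0], "turn": [0, 0, 0]}, {"travel": [0.016, 0, 0], "turn": [0, 0, 0]}, {"travel": [0.02, 0, 0], "turn": [0, 0, 0]}]}}

```text
time: 23.9
position: [0.5269, -0.1064, 0.1002]
tool_rot: [2.13, 2.307, -0.001]
ft_force: [-3.2, -3.2, 9.4]
grip_width: 0.005
grip_force: 4.4
```

Call:
{"name": "step_arm", "arguments": {"commands": [{"travel": [0, 0, -0.006], "turn": [0, 0, 0]}, {"travel": [-0.01, 0, -0.007], "turn": [0, 0, 0]}, {"travel": [-0.02, 0, -0.007], "turn": [0, 0, 0]}, {"travel": [-0.02, 0, -0.007], "turn": [0, 0, 0]}]}}

```text
time: 24.3
position: [0.528, -0.1273, 0.1059]
tool_rot: [2.133, 2.305, -0.002]
ft_force: [0.3, -1.1, 0.1]
grip_width: 0.002
grip_force: 0.0
```

```bash
python3 - <<'E'
from h import *
plan((.5285,-.1246,.0997,4.7))
im=ctrl.get_image("wrist")[:,:,::-1]
cv2.imwrite("pics/p6.png",cv2.resize(im[0:225,220:420],(533,600),interpolation=cv2.INTER_CUBIC))
E
```

```text
t 24.3 p [ 0.528  -0.1273  0.1059] yaw 4.45 f [ 0.3 -1.1  0.1] w 0.2 0.0
  travel [0.0026, 0.0007, 0.0062] turn [-0.0, 0.1, -0.3]
```

View pics/p6.png

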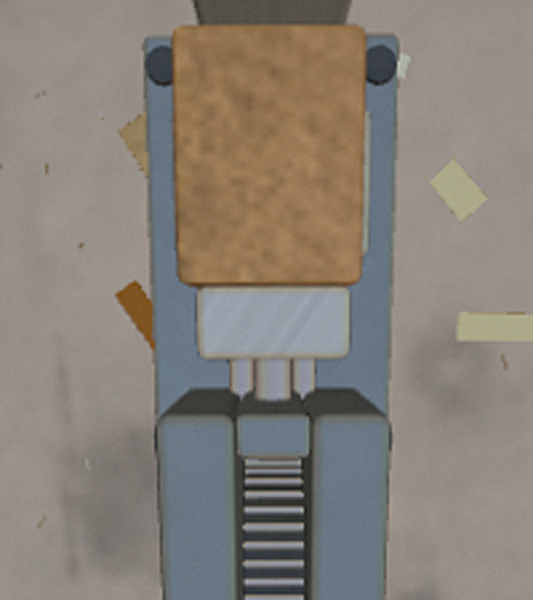

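The wheel drives the jaw, which has moved visibly towards the block (gap at about row 287). I'll do more strokes.

Call:
{"name": "step_arm", "arguments": {"commands": [{"travel": [0, 0, 0.006], "turn": [0, 0, 0]}, {"travel": [0, 0, 0.007], "turn": [0, 0, 0]}, {"travel": [0.005, 0, 0.007], "turn": [0, 0, 0]}, {"travel": [0.01, 0, 0.007], "turn": [0, 0, 0]}, {"travel": [0.015, 0, 0.007], "turn": [0, 0, 0]}]}}

```text
time: 24.85
position: [0.5277, -0.1109, 0.1002]
tool_rot: [2.129, 2.307, -0.0]
ft_force: [-1.8, -3.9, 9.6]
grip_width: 0.001
grip_force: 4.7
```

Call:
{"name": "step_arm", "arguments": {"commands": [{"travel": [0.004, 0, 0], "turn": [0, 0, 0]}, {"travel": [0.005, 0, -0.006], "turn": [0, 0, 0]}, {"travel": [-0.007, 0, -0.007], "turn": [0, 0, 0]}, {"travel": [-0.015, 0, -0.007], "turn": [0, 0, 0]}, {"travel": [-0.015, 0, -0.007], "turn": [0, 0, 0]}]}}

```text
time: 25.35
position: [0.5279, -0.1269, 0.1058]
tool_rot: [2.133, 2.306, -0.002]
ft_force: [0.7, 0.7, 0.2]
grip_width: -0.0
grip_force: 0.0
```

Call:
{"name": "step_arm", "arguments": {"commands": [{"travel": [0, 0, 0.006], "turn": [0, 0, 0]}, {"travel": [0, 0, 0.007], "turn": [0, 0, 0]}, {"travel": [0.005, 0, 0.007], "turn": [0, 0, 0]}, {"travel": [0.01, 0, 0.007], "turn": [0, 0, 0]}, {"travel": [0.015, 0, 0.007], "turn": [0, 0, 0]}]}}

```text
time: 25.85
position: [0.5283, -0.1124, 0.1003]
tool_rot: [2.128, 2.304, -0.001]
ft_force: [0.5, -4.7, 6.3]
grip_width: 0.0
grip_force: 3.4
```

Call:
{"name": "step_arm", "arguments": {"commands": [{"travel": [0.004, 0, 0], "turn": [0, 0, 0]}, {"travel": [0.005, 0, -0.006], "turn": [0, 0, 0]}, {"travel": [-0.007, 0, -0.007], "turn": [0, 0, 0]}, {"travel": [-0.015, 0, -0.007], "turn": [0, 0, 0]}, {"travel": [-0.015, 0, -0.007], "turn": [0, 0, 0]}]}}

```text
time: 26.35
position: [0.5278, -0.1267, 0.1057]
tool_rot: [2.133, 2.306, -0.002]
ft_force: [-1.0, 0.3, 0.1]
grip_width: 0.003
grip_force: 0.0
```

Call:
{"name": "step_arm", "arguments": {"commands": [{"travel": [0, 0, 0.006], "turn": [0, 0, 0]}, {"travel": [0, 0, 0.007], "turn": [0, 0, 0]}, {"travel": [0.005, 0, 0.007], "turn": [0, 0, 0]}, {"travel": [0.01, 0, 0.007], "turn": [0, 0, 0]}, {"travel": [0.015, 0, 0.007], "turn": [0, 0, 0]}]}}

```text
time: 26.85
position: [0.5285, -0.1123, 0.1003]
tool_rot: [2.128, 2.304, -0.0]
ft_force: [0.6, -5.3, 7.1]
grip_width: 0.005
grip_force: 3.3
```

Call:
{"name": "step_arm", "arguments": {"commands": [{"travel": [0.004, 0, 0], "turn": [0, 0, 0]}, {"travel": [0.005, 0, -0.006], "turn": [0, 0, 0]}, {"travel": [-0.007, 0, -0.007], "turn": [0, 0, 0]}, {"travel": [-0.015, 0, -0.007], "turn": [0, 0, 0]}, {"travel": [-0.015, 0, -0.007], "turn": [0, 0, 0]}]}}

```text
time: 27.35
position: [0.5278, -0.1267, 0.1058]
tool_rot: [2.133, 2.306, -0.002]
ft_force: [-0.5, -0.8, 0.1]
grip_width: 0.002
grip_force: 0.0
```

```bash
python3 - <<'E'
from h import *
plan((.5285,-.1246,.0997,4.7))
im=ctrl.get_image("wrist")[:,:,::-1]
cv2.imwrite("pics/p7.png",cv2.resize(im[0:225,220:420],(533,600),interpolation=cv2.INTER_CUBIC))
E
```

```text
t 27.35 p [ 0.5278 -0.1267  0.1058] yaw 4.47 f [-0.5 -0.8  0.1] w 0.2 0.0
  travel [0.002, 0.0008, 0.0061] turn [-0.0, 0.0, -0.2]
```

View pics/p7.png

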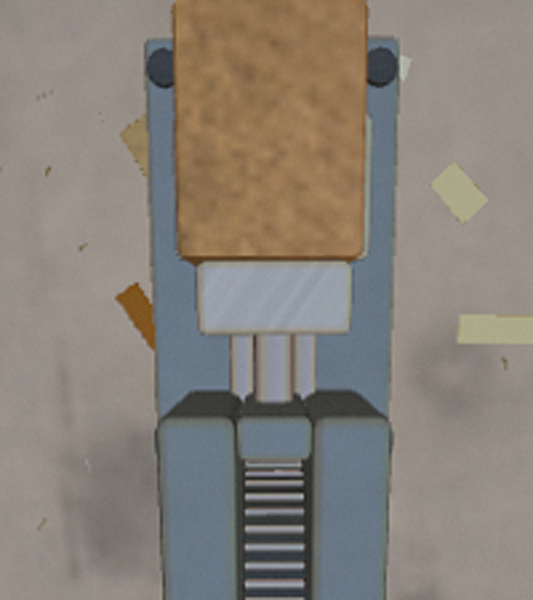

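The block has moved about 5 mm with the jaw, and the drag has risen from 3 to 5 N. I'll do one more stroke and check whether anything still moves.

Call:
{"name": "step_arm", "arguments": {"commands": [{"travel": [0, 0, 0.006], "turn": [0, 0, 0]}, {"travel": [0, 0, 0.0073], "turn": [0, 0, 0]}, {"travel": [0.005, 0, 0.0073], "turn": [0, 0, 0]}, {"travel": [0.01, 0, 0.0073], "turn": [0, 0, 0]}, {"travel": [0.015, 0, 0.0073], "turn": [0, 0, 0]}]}}

```text
time: 27.9
position: [0.5287, -0.1127, 0.1003]
tool_rot: [2.128, 2.303, 0.0]
ft_force: [0.4, -5.5, 7.4]
grip_width: 0.001
grip_force: 3.6
```

Call:
{"name": "step_arm", "arguments": {"commands": [{"travel": [0.004, 0, 0], "turn": [0, 0, 0]}, {"travel": [0.005, 0, -0.006], "turn": [0, 0, 0]}, {"travel": [-0.007, 0, -0.0073], "turn": [0, 0, 0]}, {"travel": [-0.015, 0, -0.0073], "turn": [0, 0, 0]}, {"travel": [-0.015, 0, -0.0073], "turn": [0, 0, 0]}]}}

```text
time: 28.4
position: [0.5278, -0.1266, 0.1057]
tool_rot: [2.133, 2.306, -0.002]
ft_force: [0.3, 0.0, 0.1]
grip_width: 0.003
grip_force: 0.0
```

```bash
python3 - <<'E'
from h import *
plan()
im=ctrl.get_image("wrist")[:,:,::-1]
b=cv2.resize(im[0:225,220:420],(533,600),interpolation=cv2.INTER_CUBIC);a=cv2.imread("pics/p7.png")
g=lambda i,y0,y1,x0,x1:cv2.cvtColor(i,cv2.COLOR_BGR2GRAY)[y0:y1,x0:x1].astype(np.float32)
for r in[(180,345,170,370),(395,450,160,390),(600,600,0,0)][:2]:
    res=cv2.matchTemplate(g(b,r[0]-20,r[1]+20,r[2]-20,r[3]+20),g(a,*r),cv2.TM_CCOEFF_NORMED);_,v,_,p=cv2.minMaxLoc(res);print(p[0]-20,p[1]-20,round(v,3))
# fixed jaw gap / moving jaw x from the side view
cl=[.5233,-.0622,-1.488];c,s=np.cos(cl[2]),np.sin(cl[2])
C=cam("wrist")
for x in(-.0165,-.0025,.015): print(x,(proj(C,[cl[0]+c*x,cl[1]+s*x,.096 if x<.01 else .078])[0]-[220,0])*600/225)
E
```

```text
t 28.4 p [ 0.5278 -0.1266  0.1057] yaw 4.48 f [0.3 0.  0.1] w 0.3 0.0
0 0 0.992
0 0 0.996
-0.0165 [276.12960364 270.19936522]
-0.0025 [276.18354105 345.6798266 ]
0.015 [275.57392814 423.78640541]
```

No motion at all: the jaw is tight and the finger slips. I'm retreating and handing in.

Call:
{"name": "step_arm", "arguments": {"commands": [{"travel": [0, 0, -0.03], "turn": [0, 0, 0]}, {"travel": [0, 0, -0.06], "turn": [0, 0, 0]}, {"travel": [0, 0, -0.09], "turn": [0, 0, 0]}, {"travel": [0, 0, -0.1], "turn": [0, 0, 0]}, {"travel": [0, 0, -0.1], "turn": [0, 0, 0]}]}}

```text
time: 28.95
position: [0.5291, -0.1245, 0.2071]
tool_rot: [2.128, 2.308, 0.003]
ft_force: [0.3, 0.3, -0.7]
grip_width: 0.007
grip_force: 0.0
```

Call:
{"name": "step_arm", "arguments": {"commands": [{"travel": [0, 0, 0], "turn": [0, 0, 0]}, {"travel": [0, 0, 0], "turn": [0, 0, 0]}, {"travel": [0, 0, 0], "turn": [0, 0, 0]}]}}

```text
time: 29.25
position: [0.5275, -0.1244, 0.2046]
tool_rot: [-2.129, -2.308, 0.003]
ft_force: [0.0, 0.1, 0.3]
grip_width: 0.002
grip_force: 0.0
```

```bash
python3 -c "
from bench import ctrl
print(ctrl.close_job())"
```

```text
the job is handed in; nothing more can be done
None
```

The long block stands in the clamp pocket with the moving jaw rolled tight on it (an extra stroke moved nothing), the offcut was left in the rack, and I handed the job in after about 29 s of robot time; no verdict came back.

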